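# Set out two plates overhanging the issue counter

### The job

Two rectangular metal plates, a wide one and a long one, lie flat on the low chipboard counter: push each of them with the fingertips towards the counter's far edge (the long edge away from the robot) until it sticks out about 30 mm past that edge, square to it, so that a customer can take hold of it. Slide them only - never lift or tip a plate or let it fall - and leave the round metal disc, the filters, the cartons and everything else where they are.

Things in the scene. Friction and masses are not known exactly. Their poses are not given: they have to be found in the camera images.
- counter: Fixed low counter standing on the work surface: a brown chipboard board on orange beams, 300 mm deep (x) by 660 mm wide (y), its flat top 60 mm above the work surface. Origin at the centre of its underside; x points from the robot's side to the far edge, y along the counter, z up. It stands somewhat turned and shifted in each run.
- far_edge (a point): Middle of the counter's far edge, at the height of its top; axes as the counter's. A plate overhangs where it is beyond this point along the counter's x.
- wide_plate: Wide rectangular bare-metal plate with one big dark bore in the middle, 120 mm (x) by 90 mm (y), 6 mm thick, about 0.17 kg, lying flat on the counter and slightly turned. Origin at the centre of its underside; x points roughly to the counter's far edge.
- wide_plate_front (a point): Middle of the wide plate's front edge, the 90 mm edge that is to stick out over the counter's far edge (60 mm from the plate's centre along its x), half-way up.
- wide_plate_center (a point): Centre of the wide plate, half-way up (3 mm above the counter's top as it lies).
- long_plate: Long rectangular bare-metal plate with two dark bores in a row, 150 mm (x) by 70 mm (y), 6 mm thick, about 0.17 kg, lying flat on the counter and slightly turned. Origin at the centre of its underside; x points roughly to the counter's far edge.
- long_plate_front (a point): Middle of the long plate's front edge, the 70 mm edge that is to stick out over the counter's far edge (75 mm from the plate's centre along its x), half-way up.
- long_plate_center (a point): Centre of the long plate, half-way up (3 mm above the counter's top as it lies).
- disc: Round bare-metal disc, 100 mm across, 6 mm thick, lying flat on the counter; to be left alone. Origin at the centre of its underside. Disc and plates lie side by side about 210 mm apart, in any order.
- filter: Small white filter, 41 mm across, 56 mm tall, standing loose on the counter near its far edge between two of the flat parts; to be left alone. Origin at the centre of its underside.
- carton: Small yellow and green carton, 36 by 36 by 50 mm tall, standing loose on the counter near its far edge between two of the flat parts; to be left alone. Origin at the centre of its underside.
- cartridge: Large pleated filter cartridge with black ends, 84 mm across, 124 mm tall, standing on the work surface left of the counter; to be left alone. Origin at the centre of its underside.
- oil_can: White can, 66 mm across, 150 mm tall, standing on the work surface right of the counter; to be left alone. Origin at the centre of its underside.
- driver: Screwdriver lying on the work surface right of the counter; to be left alone. Origin under its middle.
- jar: Jar, 60 mm across, 70 mm tall, standing on the work surface left of the counter; to be left alone. Origin at the centre of its underside.
Mind the look-alikes: they are no part of the job. What is shaped like the long_plate but turquoise is not meant.

How it is judged:
At the end, for the whole second after the job is handed in: Both plates lie flat and at rest on the counter, the middle of each front edge 22 to 38 mm past the counter's far edge, each square to it within 0.14 rad (8 degrees); disc, filter, carton, cartridge, can, screwdriver and jar are within 15 mm of where they began (x of wide_plate_front in the frame of far_edge between 0.022 and 0.038 m and angle between the x axis of each of wide_plate, long_plate and the x axis of counter, either way round below 0.14 rad and z of wide_plate_center in the frame of far_edge between -0.001 and 0.007 m and angle between each of wide_plate, long_plate's own z axis and vertical below 0.05 rad and linear speed of each of wide_plate, long_plate below 0.01 m/s and x of long_plate_front in the frame of far_edge between 0.022 and 0.038 m and z of long_plate_center in the frame of far_edge between -0.001 and 0.007 m and distance of each of disc, filter, carton, cartridge, oil_can, driver, jar from where it was at the start of the episode below 0.015 m); the robot touches nothing.
It fails at once if a plate is lifted: its centre more than 8 mm above where it lies (z of any of wide_plate_center, long_plate_center in the frame of far_edge above 0.011 m).
It fails at once if a plate falls off the counter (z of any of wide_plate_center, long_plate_center in the frame of far_edge below -0.005 m).
It fails at once if a plate is tipped by more than 0.12 rad (angle between any of wide_plate, long_plate's own z axis and vertical above 0.12 rad).
It fails at once if the round disc is moved by more than 15 mm (distance of disc from where it was at the start of the episode above 0.015 m).
It fails at once if the filter, carton, cartridge, can, screwdriver or jar is moved by more than 15 mm (distance of any of filter, carton, cartridge, oil_can, driver, jar from where it was at the start of the episode above 0.015 m).
It also fails if it takes over 58 s, if anything falls off the work surface, if the arm or the gripper's body presses on something with over 40 N, if the wrist force passes 120 N, or if a joint passes its speed limit or range.

### The arm

A 7-joint arm with a two-finger parallel gripper is mounted at the origin on the work surface. World frame = base frame: x ahead of the robot, y to its left, z up, the work surface at z = 0. Lengths are in m, angles in rad, forces in N, time in s.
With the tool pointing down it reaches from about 0.425 to 1.025 m from the base axis. Payload 3.6 kg.
Tool frame: the origin (TCP) lies at the very end of the fingers, on their centre line; the grasp point (between the pads) lies 19 mm behind it (robot.pinch_z is the distance from the TCP to the grasp point, in m); z points along the fingers, y is the line along which they close (so a half turn about z gives the same grasp; the last joint's range is limited). The gripper opens to 85 mm and grips with 20 to 120 N. Pads are 22 mm wide; open, the fingers measure 114 mm over their backs; the gripper's body (76 mm by 85 mm) begins 54 mm behind the grasp point. The pads swing forward as they close: fully open they stand 13 mm farther back than shut.
Start: joints at [-0.093, 0.591, 0.048, 1.609, -0.033, 0.943, -0.034], TCP at [0.725, 0, 0.231] pointing down, gripper open.
Joint ranges: [-2.69, 2.69], [-0.47, 2.24], [-1.27, 1.36], [0.19, 2.51], [-1.53, 4.68], [0.08, 2.07], [-3.09, 3.09]. Speed limits (rad/s): [2.57, 2.57, 3.14, 3.14, 3.14, 3.14, 3.14].

### API

Orientations are given as a unit quaternion [x, y, z, w].
In Python, from plant import robot gives the robot as it stands. Calls block until the motion is done:
- robot.movep(position, orientation): joint-space move of the TCP to a pose.
- robot.servo_line(position, speed=0.15, rot=None): straight line of the TCP; rot=None keeps the orientation; speed is the mean speed in m/s.
- robot.goto_joints(angles): joint-space move.
- robot.move_gripper(opening, grip_force=None): finger opening in m; grip_force is the grip in N (None keeps the last); returns when the fingers have stopped.
- robot.sleep(seconds).
- robot.solve_ik(position, orientation): joint angles nearest the present ones, or None.
- robot.state(): the state.
- robot.read_camera(name): name is "scene" or "side" or "wrist"; returns the picture (480x640x3 uint8, red, green, blue); there is no depth.
- robot.camera_info(name): a dict with "fx", "fy", "cx", "cy" (pixels), "k1" (the pictures are not rectified: a ray, as slopes to the right and down, at radius r is drawn at 1 + k1 r^2 times it, then the intrinsics apply), "xyz" and "rotation" of the camera in the world. Camera axes: x right, y up, looking along -z (the intrinsics and any distortion apply to the point x, -y, -z); pixel columns grow to the right and rows downward; lengths in m; the calibration is good to about 2 mm. A picture is of the moment at which its call begins: read the wrist's pose just before it. camera_info takes no time and is no camera call; for the wrist camera it gives the pose at the moment of the call.
A pose or a line that the arm cannot do raises robot.IKError and nothing moves.
- robot.job_done(): hands the job in; it is judged then, once.
The state is a dict: "clock": time; "joint_pos": joint angles; "joint_vel": joint speeds; "effort": joint torques, N m; "ee_pos": TCP position; "tcp_rot": TCP orientation; "force": force on the tool from outside, world axes, zero at the start; "wrist_torque": the same for the moment, N m; "finger_gap": finger opening in m; "finger_force": force on a finger pad.
Only numpy, scipy, OpenCV 4.12 (cv2) and the standard library are available. Lean on these libraries where they do the work, as an engineer would, in place of code of your own. Each camera call takes 0.05 s, during which the arm holds its last target. There are 200 camera calls.

## Working session

There is one attempt and no reset: what is moved stays moved. The work goes in short steps, each a Python script; the robot and the scene stay as the last script left them, time stands still between calls to the robot, and variables do not carry over. Pictures are saved under pics/ and viewed, at most 10 in all, crops included, and the job is handed in when it is done.

```bash
mkdir -p pics; cat > h.py <<'E'
import numpy as np, cv2
from plant import robot
def save(im,n): cv2.imwrite('pics/'+n,im[:,:,::-1])
def K(c): return np.array([[c['fx'],0,c['cx']],[0,c['fy'],c['cy']],[0,0,1.]]),np.array([c['k1'],0,0,0,0.])
def Rm(c):
    R=np.array(c['rotation'],float)
    if R.size==4:
        from scipy.spatial.transform import Rotation as Ro
        return Ro.from_quat(R).as_matrix()
    return R.reshape(3,3)
def px2w(c,px,z):
    k,d=K(c); u=cv2.undistortPoints(np.array(px,float).reshape(-1,1,2),k,d).reshape(-1,2)
    r=np.c_[u[:,0],-u[:,1],-np.ones(len(u))]@Rm(c).T; o=np.array(c['xyz'])
    return o+r*((z-o[2])/r[:,2])[:,None]
def w2px(c,P):
    k,d=K(c); q=(np.atleast_2d(P)-np.array(c['xyz']))@Rm(c); q=q*[1,-1,-1]
    return cv2.projectPoints(q,np.zeros(3),np.zeros(3),k,d)[0].reshape(-1,2)
E
python3 - <<'E'
from h import *
for n in ['scene','side','wrist']:
    c=robot.camera_info(n); print(n,c); save(robot.read_camera(n),n+'0.png')
print(robot.state())
E
```

```text
scene {'fx': 482.16061991057063, 'fy': 482.16061991057063, 'cx': 319.49968096025134, 'cy': 240.47745397929083, 'k1': -0.09961050921227257, 'xyz': array([ 1.15863939, -0.62662572,  0.82198324]), 'rotation': array([0.38436822, 0.17612354, 0.36030023, 0.83151988])}
side {'fx': 480.93257446583124, 'fy': 480.93257446583124, 'cx': 334.0615933045643, 'cy': 238.80521876417708, 'k1': -0.06872181185664575, 'xyz': array([0.33731754, 0.93479106, 0.80444355]), 'rotation': array([-0.03982815,  0.44728666,  0.89109821, -0.06551603])}
wrist {'fx': 379.66771324313055, 'fy': 379.66771324313055, 'cx': 320.46657869016065, 'cy': 232.0107131852913, 'k1': -0.05572300028065806, 'xyz': array([0.72335286, 0.06460498, 0.3718488 ]), 'rotation': array([-1.31343585e-01,  7.91017999e-04,  1.25749551e-04,  9.91336583e-01])}
{'clock': 0.15, 'joint_pos': array([-0.09349109,  0.59191582,  0.04831499,  1.60950635, -0.0333369 ,
        0.94269433, -0.03369674]), 'joint_vel': array([-4.88448180e-04, -3.09163164e-03,  3.37379283e-04, -4.23193561e-03,
        7.37360653e-04, -5.69779871e-04, -2.21238491e-06]), 'effort': array([ 2.83839137e-03, -5.49247491e+01,  1.54947661e+00, -1.98453355e+01,
        9.54968476e-03,  5.72513367e-03,  5.49048636e-06]), 'ee_pos': array([7.24372971e-01, 1.43930197e-05, 2.30406251e-01]), 'tcp_rot': array([ 7.07089151e-01,  7.07123889e-01, -6.31590925e-04, -5.82637245e-04]), 'force': array([-0.40671279,  0.11214161,  0.39876334]), 'wrist_torque': array([ 0.01106167, -0.03253691, -0.00133428]), 'finger_force': 0.0, 'finger_gap': 0.08562723104870124}
```

View pics/scene0.png

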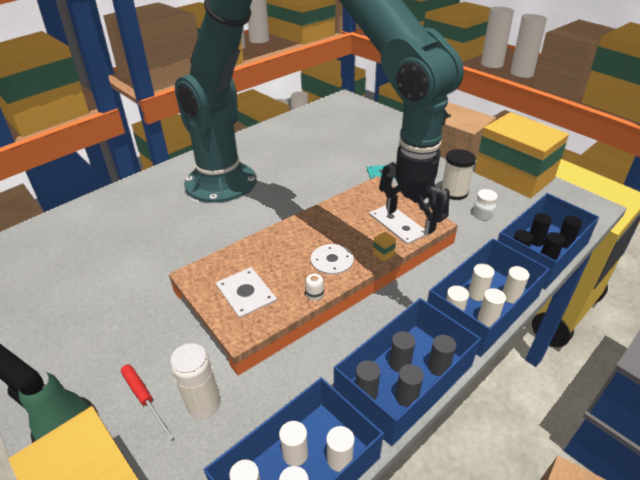

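View pics/side0.png

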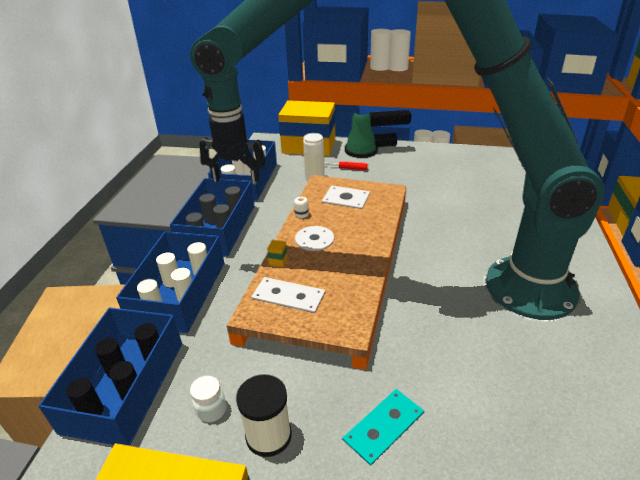

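Scene view: wide plate, one bore, at (246,291); disc at (332,259) with the filter at (314,285); carton at (384,247); long bare plate at (400,222). Side view: long bare plate with two bores at (288,294) on the counter. The turquoise look-alike at (384,425) lies on the work surface, so it is not meant. I'll enlarge to confirm and read the corners.

```bash
python3 - <<'E'
import cv2
a=cv2.imread('pics/side0.png')[170:370,215:425]; b=cv2.imread('pics/scene0.png')[180:370,165:295]
cv2.imwrite('pics/c1.png',cv2.resize(a,None,fx=3,fy=3,interpolation=cv2.INTER_CUBIC))
c=cv2.imread('pics/scene0.png')[180:375,160:465]
cv2.imwrite('pics/c2.png',cv2.resize(c,None,fx=2.6,fy=2.6,interpolation=cv2.INTER_CUBIC))
E
```

```text
(no output)
```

View pics/c1.png

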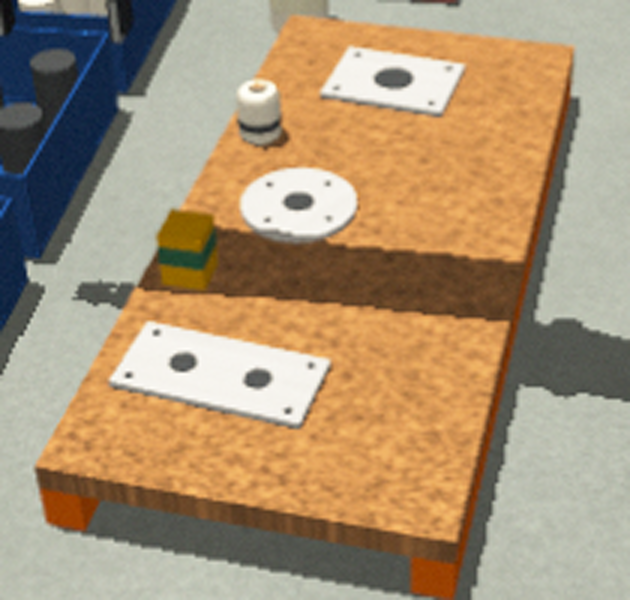

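View pics/c2.png

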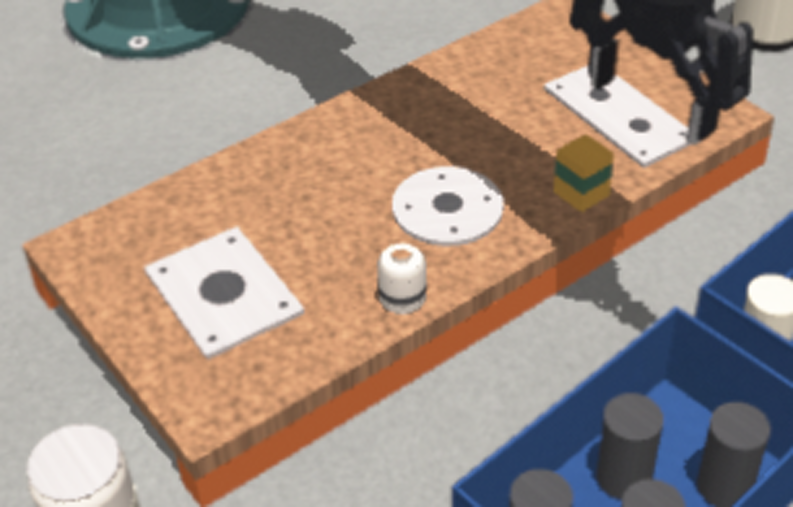

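Crops confirm: wide bare plate with one bore, long bare plate with two bores, both on the counter. The disc, filter and carton lie between them. Now I'll turn the corner pixels into positions.

```bash
python3 - <<'E'
from h import *
S=robot.camera_info('side'); C=robot.camera_info('scene')
def s(p): return (np.array(p,float)+.5)/3-.5+[215,170]
def c(p): return (np.array(p,float)+.5)/2.6-.5+[160,180]
np.set_printoptions(precision=4,suppress=True)
def rect(P):
    r=cv2.minAreaRect((P[:,:2]*1000).astype(np.float32)); print(P[:,:2].tolist().__repr__()[:0],'mean',P.mean(0),'rect',r)
for nm,P in [('cnt side',px2w(S,s([(285,15),(573,47),(457,545),(38,470)]),.06)),('cnt scene',px2w(C,c([(25,245),(195,462),(772,118)]),.06)),
 ('long side',px2w(S,s([(147,322),(330,358),(300,423),(110,382)]),.066)),('wide side',px2w(S,s([(350,46),(466,66),(442,113),(322,96)]),.066)),('wide scene',px2w(C,c([(145,267),(238,228),(302,310),(208,354)]),.066))]:
    print(nm);print(P[:,:2]);rect(P)
E
```

```text
cnt side
[[ 0.6276 -0.3795]
 [ 0.3244 -0.3528]
 [ 0.3776  0.3064]
 [ 0.6743  0.2819]]
 mean [ 0.501 -0.036  0.06 ] rect ((502.6007385253906, -36.538421630859375), (663.5733642578125, 304.3702697753906), 85.38089752197266)
cnt scene
[[ 0.3308 -0.3511]
 [ 0.6273 -0.3751]
 [ 0.6808  0.276 ]]
 mean [ 0.5463 -0.1501  0.06  ] rect ((623.9349365234375, -103.45242309570312), (718.189208984375, 270.5393371582031), 60.83833312988281)
long side
[[0.6378 0.1248]
 [0.4898 0.1454]
 [0.4996 0.2159]
 [0.6471 0.1943]]
 mean [0.5686 0.1701 0.066 ] rect ((568.6861572265625, 170.37823486328125), (71.21382141113281, 149.49960327148438), 82.08421325683594)
wide side
[[ 0.5476 -0.3144]
 [ 0.4279 -0.291 ]
 [ 0.4423 -0.2029]
 [ 0.5593 -0.2174]]
 mean [ 0.4943 -0.2564  0.066 ] rect ((493.16680908203125, -258.4343566894531), (97.71369171142578, 121.65604400634766), 82.97235870361328)
wide scene
[[ 0.4342 -0.2903]
 [ 0.4501 -0.2026]
 [ 0.5664 -0.2234]
 [ 0.5522 -0.3082]]
 mean [ 0.5007 -0.2561  0.066 ] rect ((500.7706298828125, -256.93096923828125), (89.19822692871094, 119.27159881591797), 79.8574447631836)
```

```bash
cat >> h.py <<'E'
from scipy.spatial.transform import Rotation as Ro
A=np.deg2rad(-4.7); X=np.array([np.cos(A),np.sin(A)]); Y=np.array([-X[1],X[0]]); O=np.array([.504,-.0365])
Q=(Ro.from_euler('z',A)*Ro.from_quat([1,0,0,0])).as_quat()
def cf(p): d=np.array(p)[...,:2]-O; return np.stack([d@X,d@Y],-1)      # world -> counter frame
def W(x,y,z): return np.r_[O+x*X+y*Y,z]
def down(x,y,z0=.080,stop=.058):
    """feel for the counter top, then rise 1.5 mm"""
    robot.servo_line(W(x,y,z0),.15); robot.sleep(.2); f0=robot.state()['force'][2]; z=z0
    while z>stop:
        z-=.001; robot.servo_line(W(x,y,z),.03)
        if robot.state()['force'][2]-f0>3: break
    print('touch z',z,robot.state()['ee_pos'],robot.state()['force']-[0,0,f0]); z+=.0015
    robot.servo_line(W(x,y,z),.03); return z
E
python3 - <<'E'
from h import *
L=cf([.5687,.1703]); Wd=cf([.4995,-.2565]); print('long',L,'wide',Wd)
x0=L[0]-.075-.011-.022; y=L[1]
robot.movep(W(x0,y,.16),Q); robot.move_gripper(.045); print(robot.state()['clock'],robot.state()['finger_gap'])
z=down(x0,y)
print(robot.state()['clock'])
robot.servo_line(W(.003,y,z),.06); print(cf(robot.state()['ee_pos']),robot.state()['force'],robot.state()['clock'])
save(robot.read_camera('side'),'side1.png'); c=robot.camera_info('wrist'); save(robot.read_camera('wrist'),'wr1.png')
a=cv2.imread('pics/side1.png')[230:370,215:395]; cv2.imwrite('pics/c3.png',cv2.resize(a,None,fx=4,fy=4,interpolation=cv2.INTER_CUBIC))
E
```

```text
long [0.04753756 0.21140603] wide [ 0.0135416  -0.21962895]
2.1333 0.04441842601606796
touch z 0.05799999999999998 [0.46104868 0.17912939 0.05796431] [ 0.05269295 -0.03962585  0.53678852]
8.7667
[0.00297679 0.21146259] [-0.45257028  0.12228175  0.88019705] 9.975
```

View pics/c3.png

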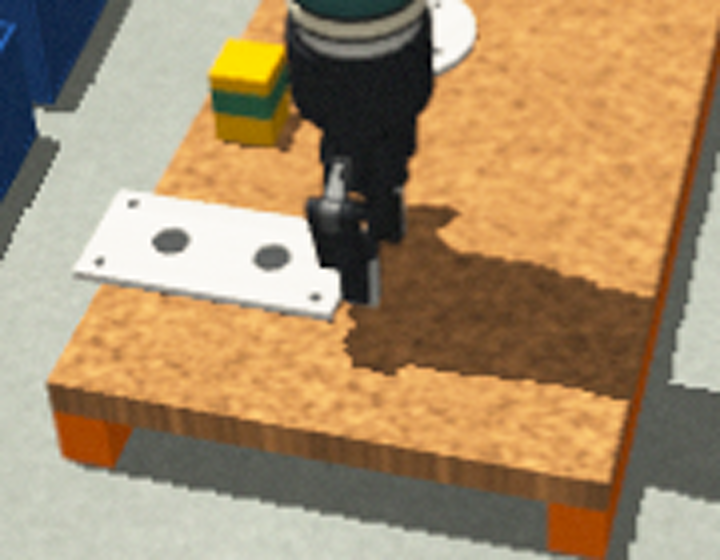

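Side crop: the long plate now overhangs the far edge, with front corners at (120,190) and (75,275). Both fingers sit behind it, and the carton hasn't moved.

```bash
python3 - <<'E'
from h import *
S=robot.camera_info('side'); np.set_printoptions(precision=4,suppress=True)
P=px2w(S,(np.array([(123,190),(76,275),(332,317)])+.5)/4-.5+[215,230],.066); q=cf(P); print('corners rel. counter',q, 'over',q[:2].mean(0)[0]-.15)
d=P[1]-P[2]; print('ang deg',np.rad2deg(np.arctan2(d[1],d[0])-A), np.linalg.norm(d))
x=cf(robot.state()['ee_pos']); x0,y=x
robot.servo_line(W(x0-.006,y,robot.state()['ee_pos'][2]),.06)
z=down(x0-.006,y,.060,.048); print(z,robot.state()['clock'])
E
```

```text
corners rel. counter [[0.162  0.1817]
 [0.1607 0.2548]
 [0.0122 0.2542]] over 0.011317423717324193
ang deg 0.23454411635346784 0.14848373131672235
touch z 0.056999999999999995 [0.5181 0.1745 0.0579] [-0.9395  0.4291  9.0711]
0.058499999999999996 11.775
```

```bash
python3 - <<'E'
from h import *
y=cf(robot.state()['ee_pos'])[1]
robot.servo_line(W(.0212,y,.0590),.05); robot.sleep(.2); print(cf(robot.state()['ee_pos']),robot.state()['force'])
robot.servo_line(W(-.005,y,.0590),.08); robot.servo_line(W(-.005,y,.13),.2)
wx,wy=cf([.4995,-.2565]); x0=wx-.06-.011-.022
robot.movep(W(x0,wy,.13),Q)
save(robot.read_camera('side'),'side2.png')
robot.servo_line(W(x0,wy,.066),.15); z=down(x0,wy,.063,.054); z=max(z,.0585)
robot.servo_line(W(.030,wy,z),.06); print(cf(robot.state()['ee_pos']),robot.state()['force'])
robot.servo_line(W(.010,wy,z),.08);robot.servo_line(W(.010,wy,.15),.2); robot.movep(W(-.05,-.05,.26),Q)
print(robot.state()['clock'])
save(robot.read_camera('scene'),'scene2.png'); save(robot.read_camera('side'),'side3.png')
a=cv2.imread('pics/side3.png')[230:370,215:395]; cv2.imwrite('pics/c4.png',cv2.resize(a,None,fx=4,fy=4,interpolation=cv2.INTER_CUBIC))
b=cv2.imread('pics/scene2.png')[240:380,165:365]; cv2.imwrite('pics/c5.png',cv2.resize(b,None,fx=4,fy=4,interpolation=cv2.INTER_CUBIC))
E
```

```text
[0.02098145 0.21154679] [-0.28043833  0.08801665 -0.21406746]
touch z 0.056999999999999995 [ 0.40681621 -0.24890132  0.05784251] [-0.70840602  0.75112797 10.46140698]
[ 0.02993272 -0.21968514] [-0.63114169  0.5811945   0.52567444]
21.8667
```

View pics/c4.png

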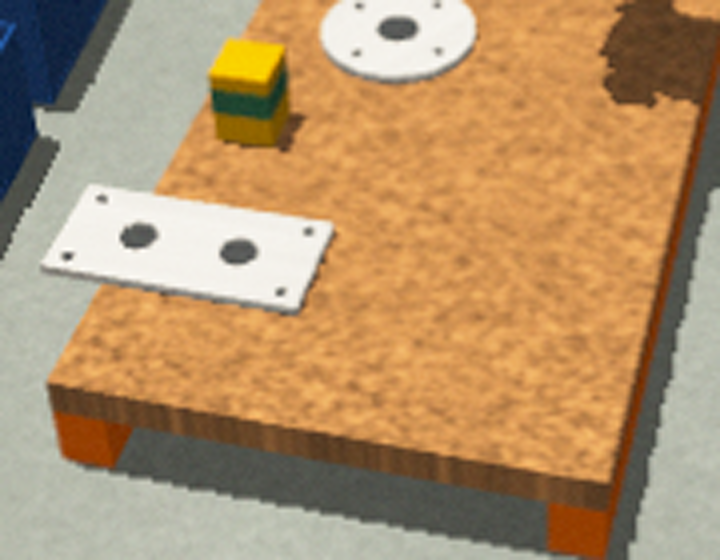

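View pics/c5.png

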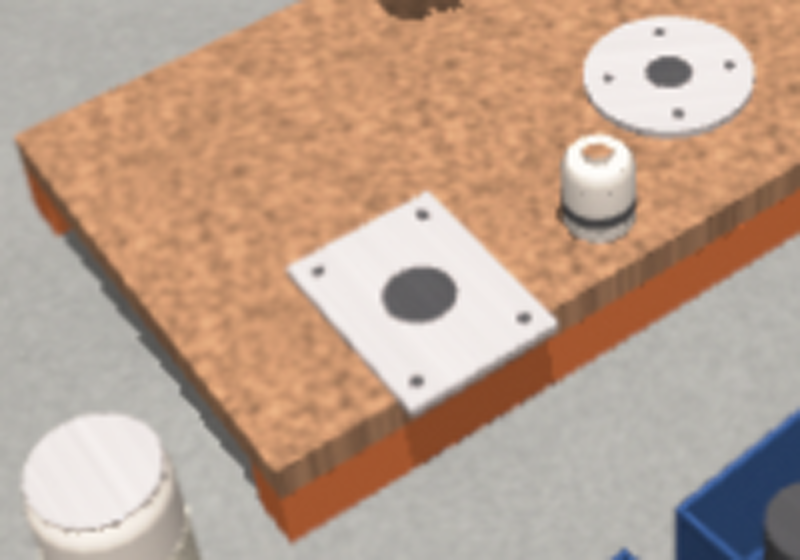

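```bash
python3 - <<'E'
from h import *
np.set_printoptions(precision=4,suppress=True)
S=robot.camera_info('side');C=robot.camera_info('scene')
f=lambda p,o:(np.array(p,float)+.5)/4-.5+o
def an(n,c,o,cor,edge):
    q=cf(px2w(c,f(cor,o),.066)); e=cf(px2w(c,f(edge,o),.06)); print(n,q,'edge',e)
    m=np.polyfit(e[:,1],e[:,0],1); F=q[:2].mean(0); d=q[:2].mean(0)-q[2:].mean(0)
    print('over local',F[0]-np.polyval(m,F[1]),'over model',F[0]-.15,'from centre',q.mean(0)[0]+np.linalg.norm(d)/2-.15,'ang',np.rad2deg(np.arctan2(d[1],d[0])+m[0]),np.rad2deg(np.arctan2(d[1],d[0])),'len',np.linalg.norm(d))
an('long',S,[215,230],[(90,184),(42,268),(297,312),(335,226)],[(50,383),(98,290),(163,180),(262,2)])
an('wide',C,[165,240],[(557,322),(413,414),(287,267),(428,191)],[(278,476),(400,403),(565,308),(800,167)])
E
```

```text
long [[0.183  0.181 ]
 [0.1816 0.2539]
 [0.0318 0.2548]
 [0.0317 0.184 ]] edge [[ 0.1451  0.3288]
 [ 0.1473  0.2576]
 [ 0.1454  0.1617]
 [ 0.1459 -0.0236]]
over local 0.03637043354660352 over model 0.03228867179351824 from centre 0.03229502046782781 ang -0.7425048061827413 -0.744215437324284 len 0.15052098839978856
wide [[ 0.1626 -0.1696]
 [ 0.1659 -0.26  ]
 [ 0.043  -0.2587]
 [ 0.043  -0.1689]] edge [[ 0.1524 -0.3297]
 [ 0.1519 -0.2591]
 [ 0.1533 -0.1578]
 [ 0.1529  0.0063]]
over local 0.011680463762988286 over model 0.014250049531723069 from centre 0.014251910014167424 ang -0.31060692735742657 -0.44892728882887895 len 0.12122188784923026
```

```bash
python3 - <<'E'
from h import *
wy=-.2197
robot.movep(W(.015,wy,.12),Q); robot.servo_line(W(.015,wy,.0590),.1)
robot.servo_line(W(.047,wy,.0590),.05); robot.sleep(.2)
robot.servo_line(W(.025,wy,.0590),.08);robot.servo_line(W(.025,wy,.15),.2); robot.movep(W(-.05,-.05,.26),Q)
print(robot.state()['clock'])
s=robot.read_camera('scene'); save(s,'scene3.png'); save(robot.read_camera('side'),'side4.png')
a=s[180:265,355:480]; b=s[250:370,210:310]
r=lambda i:cv2.resize(i,None,fx=5,fy=5,interpolation=cv2.INTER_CUBIC)
save(r(a),'c6.png'); save(r(b),'c7.png')
E
```

```text
26.5333
```

View pics/c6.png

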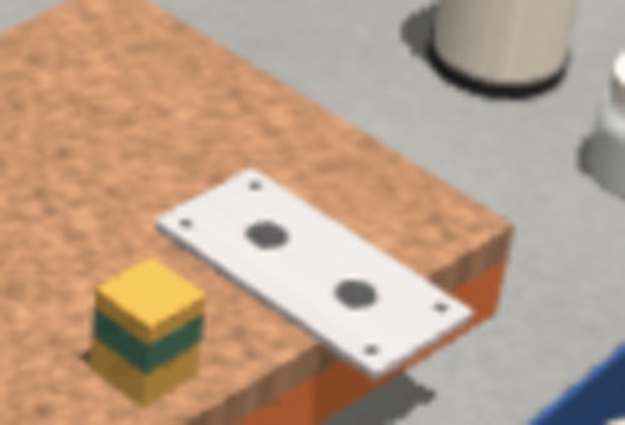

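View pics/c7.png

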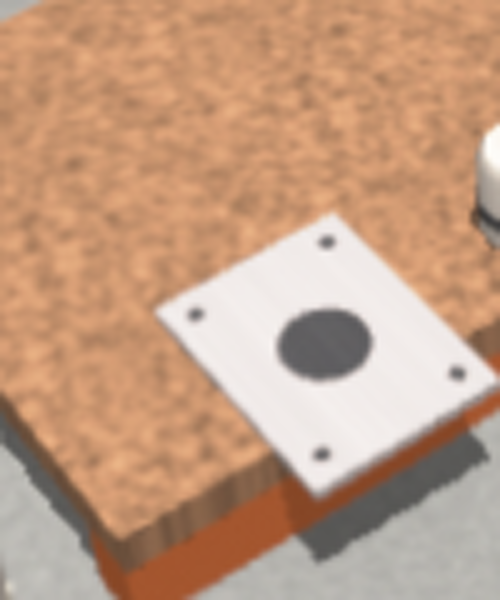

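The long plate (front corners at (474,313) and (378,377)) and the wide plate (front corners at (498,380) and (319,497)) both overhang squarely. Next I'll get the numbers.

```bash
python3 - <<'E'
from h import *
np.set_printoptions(precision=4,suppress=True)
C=robot.camera_info('scene')
f=lambda p,o:(np.array(p,float)+.5)/5-.5+o
def an(n,c,o,cor,edge):
    q=cf(px2w(c,f(cor,o),.066)); e=cf(px2w(c,f(edge,o),.06)); print(n,q,'edge',e)
    m=np.polyfit(e[:,1],e[:,0],1); F=q[:2].mean(0); d=q[:2].mean(0)-q[2:].mean(0)
    print('over local',F[0]-e[:,0].mean(),'model',F[0]-.15,'ang',np.rad2deg(np.arctan2(d[1],d[0])),'len',np.linalg.norm(d))
an('long',C,[355,180],[(474,313),(378,377),(156,223),(250,169)],[(513,228),(433,276),(310,348),(185,424)])
an('wide',C,[210,250],[(498,380),(319,497),(156,311),(335,212)],[(122,541),(275,455),(470,331)])
for n in ['scene','side']: # changes elsewhere
    i0=cv2.imread(f'pics/{n}0.png');i1=cv2.imread('pics/scene3.png' if n=='scene' else 'pics/side4.png')
    b=[(300,268,328,300),(372,232,396,262)] if n=='scene' else [(292,194,310,220),(266,238,288,268)]
    for x,y,X1,Y1 in b:
        r=cv2.matchTemplate(i1[y-10:Y1+10,x-10:X1+10],i0[y:Y1,x:X1],cv2.TM_CCOEFF_NORMED); _,v,_,l=cv2.minMaxLoc(r); print(n,v,l)
E
```

```text
long [[0.1875 0.2525]
 [0.1895 0.1809]
 [0.0387 0.1816]
 [0.0367 0.2518]] edge [[0.1519 0.3267]
 [0.1516 0.265 ]
 [0.1505 0.1769]
 [0.151  0.0923]]
over local 0.03728727998693643 model 0.03854210900283914 ang 0.008794250071267048 len 0.15088386669176548
wide [[ 0.181  -0.1698]
 [ 0.1845 -0.2594]
 [ 0.0621 -0.2593]
 [ 0.0615 -0.1683]] edge [[ 0.1506 -0.3289]
 [ 0.1523 -0.2594]
 [ 0.1486 -0.1601]]
over local 0.03222945623776688 model 0.0327304587755419 ang -0.4045347872286844 len 0.12092420003288405
scene 0.9995613694190979 (10, 10)
scene 0.6097501516342163 (10, 10)
side 0.8663246035575867 (10, 10)
side 0.739836573600769 (10, 10)
```

The long plate overhangs about 36–37 mm by both cameras, too close to the limit, so I'll push its front edge back about 6 mm. I'll track the rear bore in the side view as it moves.

```bash
cat > back.py <<'E'
from h import *
S=robot.camera_info('side')
def bore():
    g=cv2.cvtColor(robot.read_camera('side'),cv2.COLOR_RGB2GRAY).astype(float)[286:300,264:286]
    w=np.clip(170-g,0,None); w[g>150]=0
    n,l,s,_=cv2.connectedComponentsWithStats((w>0).astype(np.uint8)); k=1+np.argmax(s[1:,4])
    w=w*(l==k); yy,xx=np.mgrid[286:300,264:286]
    return cf(px2w(S,[[(w*xx).sum()/w.sum(),(w*yy).sum()/w.sum()]],.066))[0],s[k,4]
y=.2115
b0,n=bore(); print(b0,n)
robot.movep(W(.13,y,.2),Q); robot.servo_line(W(.222,y,.14),.2); robot.servo_line(W(.222,y,.0595),.1)
x=.206
while x>=.180:
    robot.servo_line(W(x,y,.0595),.04); robot.sleep(.1); b,n=bore(); print(round(x,4),b-b0,n,robot.state()['force'][:2])
    if b[0]-b0[0]<-.006: break
    x-=.0015
robot.servo_line(W(.222,y,.0595),.08); robot.servo_line(W(.222,y,.15),.2); robot.movep(W(-.05,-.05,.26),Q)
print(bore()[0]-b0,robot.state()['clock'])
s=robot.read_camera('scene'); save(s,'scene4.png'); t=robot.read_camera('side')
save(np.vstack([cv2.resize(s[180:265,355:480],None,fx=4,fy=4,interpolation=2),cv2.resize(t[250:315,215:340],None,fx=4,fy=4,interpolation=2)]),'c8.png')
E
python3 back.py
```

```text
[0.07875485 0.21695842] 46
0.206 [-0.0001725   0.00070912] 287 [ 0.68586323 -0.45703735]
0.2045 [-0.00018247  0.00059095] 289 [ 0.26485201 -0.23339028]
0.203 [-0.00025017  0.00057017] 290 [ 0.07750706 -0.38765697]
0.2015 [-0.00023304  0.00057174] 290 [0.23479746 0.29089792]
0.2 [-0.00024518  0.00049359] 291 [ 0.46243873 -0.90512917]
0.1985 [-0.00023918  0.00043659] 292 [-0.29898863 -0.83048322]
0.197 [-0.00032488  0.00029921] 295 [-0.23129802  0.91028367]
0.1955 [-0.00028618  0.00031779] 295 [ 0.02604361 -0.47321087]
0.194 [-0.00068307  0.00028046] 297 [-0.37128564 -0.12178739]
0.1925 [-0.00120684  0.0001358 ] 299 [0.01995707 0.15498098]
0.191 [-1.71393689e-03  6.10609927e-05] 299 [0.59262885 0.02831387]
0.1895 [-2.11038723e-03  6.30335801e-05] 301 [ 0.44613633 -0.06401385]
0.188 [-2.55836926e-03  3.40972345e-05] 300 [ 1.68172095 -0.40734272]
0.1865 [-2.93931325e-03  4.33049978e-05] 300 [ 0.53618623 -0.22132398]
0.185 [-0.00348788 -0.00010874] 302 [ 0.58739268 -0.02509244]
0.1835 [-3.90170717e-03 -2.80927441e-05] 302 [ 1.26646647 -0.23500643]
0.182 [-0.00427477 -0.00011589] 303 [0.493863   0.04552367]
0.1805 [-4.75765487e-03 -7.39614499e-05] 302 [0.2954087  0.76108829]
[-0.01533588  0.00010921] 39.8417
```

View pics/c8.png

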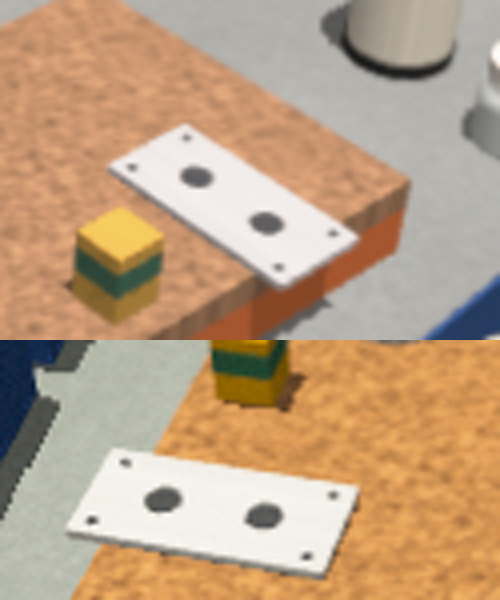

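The arm's shadow spoiled the bore tracking, and the plate moved back 15 mm instead of 6. It now overhangs about 21 mm and is still square. I'll push it forward again using the rear-contact calibration (overhang = TCP + 15.5 mm).

```bash
(sed -n '1,/return cf/p' back.py; cat <<'E'
y=.2115
robot.movep(W(-.015,y,.12),Q); robot.servo_line(W(-.015,y,.0592),.12)
robot.servo_line(W(.0143,y,.0592),.05); robot.sleep(.2)
robot.servo_line(W(-.008,y,.0592),.08); robot.servo_line(W(-.008,y,.15),.2); robot.movep(W(-.05,-.05,.26),Q)
b,n=bore(); print('bore shift from first',b-[.07875,.21696],n,robot.state()['clock'])
s=robot.read_camera('scene'); t=robot.read_camera('side'); save(s,'scene5.png'); save(t,'side5.png')
# plate outlines by brightness in both cameras
for n,im,boxes in [('scene',s,[(378,205,452,262),(225,280,315,355)]),('side',t,[(215,268,310,318)])]:
    c=robot.camera_info(n)
    for x,yy,X1,Y1 in boxes:
        r=im[yy:Y1,x:X1].astype(int); m=((r.min(2)>175)&(r.max(2)-r.min(2)<25)).astype(np.uint8)
        k=max(cv2.findContours(m,cv2.RETR_EXTERNAL,cv2.CHAIN_APPROX_NONE)[0],key=cv2.contourArea).reshape(-1,2)+[x,yy]
        q=cf(px2w(c,k,.066)); print(n,cv2.minAreaRect((q*1000).astype(np.float32)))
E
) > fwd.py; python3 fwd.py
```

```text
bore shift from first [-8.32761881e-03 -9.68380793e-05] 43 44.8583
scene ((103.7533950805664, 217.11502075195312), (69.95579528808594, 149.03724670410156), 89.9061279296875)
scene ((122.12128448486328, -215.16488647460938), (120.13690185546875, 88.64131927490234), 0.07422942668199539)
side ((111.69632720947266, 214.04434204101562), (85.10626220703125, 177.6134796142578), 84.4247817993164)
```

```bash
python3 -c "
from h import *
print(robot.job_done())"
```

```text
the job is handed in; nothing more can be done
None
```

I handed in the job at about 45 s of the 58 s allowed. By my last camera measurements the long plate sticks out about 28 mm and the wide plate about 31 mm past the far edge, both square to it within 1 degree; the hand-in returned no verdict.

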